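Hang the ladle on the stew pot

TASK

Set up the big steel stew pot for serving: take off its lid and set it down flat, knob up, in the middle of the round wooden trivet, then take the ladle out of the utensil caddy and hang it by its own hook over the stew pot's rim, bowl inside the pot, so that it stays there by itself. Put both in place without dropping them, and leave the pot and everything else where it stands.

Things in the scene. Friction and masses are not known exactly. Their poses are not given: they have to be found in the camera images.
- pot: Stew pot, brushed steel, empty, loose (1.5 kg), on one of the two zones of the black hob. Round, straight-sided: 200 mm outside diameter, wall 4 mm up to a plain rim, 135 mm high, floor 6 mm thick. Origin at the centre of its underside, z up. Two dark loop handles stick out at its own +y and -y sides, to 141 mm from the axis, 80 mm wide, about 35 mm below the rim.
- pot_rim (a point): Centre of the pot's mouth, level with the top of the rim (135 mm above the pot's underside). The middle of the 4 mm wall runs around it at 98 mm radius.
- lid_knob (a point): Loose steel lid (0.4 kg, 208 mm in diameter) on the pot; this point is the centre of its round black knob, 34 mm across; the knob's thick part reaches from 10 mm below to 9 mm above this point, its top is 13 mm above, the lid's dome 25 mm below. The lid's flat underside (a plug 180 mm across, 8 mm down inside the pot's rim, 6 mm play all round) is 48 mm below. z up along the knob.
- trivet: Round wooden trivet, 180 mm in diameter, 12 mm thick, with dark rings, lying on the worktop and fixed. Origin at the centre of its underside. It lies on one side of the hob, the utensil caddy on the other; which is which varies.
- caddy: White ceramic utensil caddy (loose, 1.1 kg): open box 190 mm (its x) by 98 mm (its y), 90 mm high, walls and floor 4 mm, a divider across the middle making two bays centred at x = -48 and +48 mm. The ladle stands in one, the masher in the other; which is which varies. Origin at the centre of its underside.
- ladle_grip (a point): Steel ladle standing bowl down in a bay of the caddy (loose, 0.16 kg, 240 mm tall). This point is the centre of the black grip at the top of its handle: 85 mm long (ladle's z), 17 mm wide (y), 12 mm thick (x); its upper end is 42 mm above, the ladle's underside 198 mm below. Axes: z up along the handle, x from the handle towards the bowl; the hook is behind the handle, at -x.
- ladle_hook (a point): Seat of the ladle's hook: middle of its slot, on the underside of the bridge, where the rim comes to rest; 9 mm towards -x and 82.5 mm below ladle_grip (ladle axes). Open downward: slot 12 mm wide (x) between the 6 mm stem and the lip; lip 4 mm thick, 13 mm wide, 25 mm long, flared out at its end. Bowl's underside is 115 mm below the seat. Hung and let go it may lean up to 6 degrees.
- ladle_bowl (a point): Centre of the ladle's bowl, half-way up it: bowl 68 mm in diameter and 34 mm high. It is 45 mm towards +x and 98 mm below ladle_hook (ladle axes).
- masher: Bystander: potato masher with a wooden handle, 178 mm tall, standing in the caddy's other bay on its round plate. Origin at the centre of its plate's underside.
- casserole: Bystander: small open orange casserole, 160 mm across, 75 mm high, on the hob's other zone. Origin at the centre of its underside.
- mug: Bystander: blue mug, 82 mm across, 95 mm high, behind on the right. Origin at the centre of its underside.
- pepper_mill: Bystander: dark wooden pepper mill, 54 mm across, 163 mm high, behind on the left. Origin at the centre of its underside.
- spice_red: Bystander: reddish spice jar, 42 mm across, 95 mm high, red cap, behind on the left. Origin at the centre of its underside.
- spice_yellow: Bystander: yellow spice jar, 42 mm across, 95 mm high, green cap, behind on the left. Origin at the centre of its underside.
There are look-alikes about, which are no part of the job. What is shaped like the part that bears ladle_grip but blue or red is not meant. What is shaped like the part that bears lid_knob but purple is not meant.

How it is judged (in metres and radians):
On the way:
1. the lid lies flat, knob up, in the middle of the trivet and has been let go (horizontal distance between lid_knob and trivet below 0.04 m and height (world z) of lid_knob between 0.054 and 0.066 m and angle between lid_knob's own z axis and vertical below 0.08 rad and contact force between lid and the fingers below 0.1 N), for 0.2 s.
At the end, for the whole second after the job is handed in: Lid flat on the trivet, knob up, centres within 40 mm. Ladle hanging on the pot's rim: hook seat on the rim (within 6 mm in height, 10 mm across the wall), bowl inside, handle within 0.3 rad of upright. Pot moved less than 40 mm, pot and caddy upright, lid and ladle released and at rest (horizontal distance between lid_knob and trivet below 0.04 m and height (world z) of lid_knob between 0.054 and 0.066 m and angle between lid_knob's own z axis and vertical below 0.08 rad and horizontal distance between ladle_hook and pot_rim between 0.088 and 0.108 m and z of ladle_hook in the frame of pot_rim between -0.006 and 0.006 m and horizontal distance between ladle_bowl and pot_rim below 0.08 m and angle between ladle_grip's own z axis and vertical below 0.3 rad and linear speed of each of ladle, lid below 0.03 m/s and angular speed of ladle below 0.3 rad/s and angle between each of pot, caddy's own z axis and vertical below 0.05 rad and distance of pot from where it was at the start of the episode below 0.04 m); the robot touches nothing.
It fails at once if the lid is dropped (falls freely by more than about a centimetre) (linear speed of lid above 0.45 m/s and contact force between lid and the fingers below 0.05 N).
It fails at once if the ladle is dropped (falls freely by more than about a centimetre) (linear speed of ladle above 0.45 m/s and contact force between ladle and the fingers below 0.05 N).
It fails at once if the pot or the caddy is shifted by more than 40 mm or tipped (distance of any of pot, caddy from where it was at the start of the episode above 0.04 m or angle between any of pot, caddy's own z axis and vertical above 0.2 rad).
It fails at once if a bystander is shifted by more than 40 mm or knocked over (distance of any of masher, casserole, mug, pepper_mill, spice_red, spice_yellow from where it was at the start of the episode above 0.04 m or angle between masher's own z axis and vertical above 0.6 rad or angle between any of mug, pepper_mill, spice_red, spice_yellow's own z axis and vertical above 0.5 rad).
It also fails if it takes over 61 s, if anything falls off the work surface, if the arm or the gripper's body presses on something with over 40 N, if the wrist force passes 120 N, or if a joint passes its speed limit or range.

ROBOT

A 6-joint arm with a two-finger parallel gripper is mounted at the origin on the work surface. World frame = base frame: x ahead of the robot, y to its left, z up, the work surface at z = 0. Lengths are in mm, angles in rad, forces in N, time in s.
With the tool pointing down it reaches from about 350 to 975 mm from the base axis. Payload 7.1 kg.
Tool frame: the origin (TCP) lies at the very end of the fingers, on their centre line; the grasp point (between the pads) lies 19 mm behind it (ctrl.tcp_to_grasp is the distance from the TCP to the grasp point, in mm); z points along the fingers, x is the direction in which the jaws open and shut, and the axes are right-handed (so a half turn about z gives the same grasp; the last joint's range is limited). The gripper opens to 88 mm and grips with 3 to 60 N. Pads are 20 mm wide; open, the fingers measure 115 mm over their backs; the gripper's body (75 mm by 178 mm) begins 61 mm behind the grasp point.
Start: joints at [-1.129, 0.423, 1.63, -0, 1.089, -0.019], TCP at [277.929, -559.785, 202.475] pointing down, gripper open.
Joint ranges: [-3, 3], [-0.9, 2.11], [0.09, 2.58], [-1.31, 4.45], [0.11, 2.69], [-2.54, 2.54]. Speed limits (rad/s): [2.39, 2.39, 3.01, 3.14, 3.14, 3.14].

INTERFACE

Orientations are given as a rotation vector (axis times angle).
In Python, from workcell import get_obs, viewer, ctrl, masks_of gives the robot as it stands. The module is installed in compiled form; this text tells all that it offers.
- The arm moves only by the shell command python3 -m inch 'ROWS'. ROWS is JSON, a list of rows, each an object of numbers: "tx", "ty", "tz": the shift along the tool's x, y, z in cm; "ax", "ay", "az": the turn, a rotation vector about the tool's x, y, z in degrees; "jaw": the opening, from 0 (shut) to 1 (fully open). In form: [{"tx": .., "ty": .., "tz": .., "ax": .., "ay": .., "az": .., "jaw": ..}, ...]. A call has 1 to 12 rows; each row shifts and turns the commanded pose from where the row before left it, along the tool's axes as they then stand; what a row does not reach is not made up. A row lasts 1/8 s, in which the tool goes at most 62.5 mm and 10.7 degrees, less where a joint would pass 70% of its speed; a pose out of reach is approached as far as the arm can. A call is refused whole if a number of a shift passes 6.25 or a number of a turn 10.7, either way. A call with a gripper value outside its range is refused whole. The fingers move at their own pace and stop on an object; the grip force is fixed at half the most. Time passes only in rows, so rows that do not move let the fingers close. It gives the time, the measured TCP pose, the force and the opening at its end, in the units of the state.
- get_obs(): the state, without advancing time (a new reading comes with each control period).
- viewer.get_image(name): name is "side" or "top" or "wrist"; returns (picture, depth): 480x640x3 uint8, red, green, blue; 480x640 float32, mm along the optical axis (not along the pixel's ray), 0 where there is no reading.
- viewer.get_calibration(name): a dict with "fx", "fy", "cx", "cy" (pixels), "rvec" (rotation vector, rad) and "tvec" (3), from world to camera coordinates, as OpenCV has them. Camera axes: x right, y down, z forward; pixel columns grow to the right and rows downward; lengths in mm; the calibration is good to about 2 mm. A picture is of the moment at which its call begins: read the wrist's pose just before it. get_calibration takes no time and is no camera call; for the wrist camera it gives the pose at the moment of the call.
- ctrl.close_job(): hands the job in, once; it reports no verdict.
Trained networks look in the newest picture that a camera, given by its name, has taken for a name from the list of things; names that differ only in an ending like _2 or _b are one class to them, and where a whole thing is asked for, a point or a joint stands for the part that bears it (a point fixed in the world has none). Each returns a list of dicts, best first, with "score" (0 to 1); they miss things now and then, are a little off and sometimes report something else, mostly with a low value. They report only what shows in the picture. A call takes as long as a camera call. They do not tell look-alikes from the thing itself.
- masks_of(camera, thing): "pixels" (480x640 bool, what is visible of it) and "location" ([column, row] in pixels, amid what is visible of it).
The state is a dict: "t": time; "qpos": joint angles; "qvel": joint speeds; "joint_torque": joint torques, N m; "ee_pos": TCP position; "orientation": TCP orientation; "ft_force": force on the tool from outside, world axes, zero at the start; "moment": the same for the moment, N m; "width": finger opening in mm.
Only numpy, scipy, OpenCV 4.12 (cv2) and the standard library are available. Lean on these libraries where they do the work, as an engineer would, in place of code of your own. Each camera call takes 0.05 s, during which the arm holds its last target. There are 200 camera calls.

## Working session

There is one attempt and no reset: what is moved stays moved. The work goes in short steps, Python scripts to look and compute and a shell command to move; the robot and the scene stay as the last step left them, time stands still between calls to the robot, and variables do not carry over. Pictures are saved under pics/ and viewed, about 8 in all and at most 12, crops included, and the job is handed in when it is done.

```bash
mkdir -p pics
cat > h.py <<'E'
import numpy as np, cv2
from scipy.spatial.transform import Rotation as R
from workcell import get_obs, viewer, ctrl, masks_of
def grab(n):
    c=viewer.get_calibration(n); im,d=viewer.get_image(n); return im,d,c
def cloud(d,c):
    v,u=np.mgrid[:480,:640]
    p=np.stack([(u-c["cx"])/c["fx"]*d,(v-c["cy"])/c["fy"]*d,d],-1)
    Rm=R.from_rotvec(np.ravel(c["rvec"])).as_matrix()
    return (p-np.ravel(c["tvec"]))@Rm   # R^T (p-t)
def save(n,im): cv2.imwrite("pics/"+n+".png",cv2.cvtColor(im,cv2.COLOR_RGB2BGR))
E
python3 - <<'E'
from h import *
o=get_obs();print(o)
out={}
for n in ["top","side"]:
    im,d,c=grab(n);save(n,im);P=cloud(d,c)
    np.savez(f"{n}.npz",im=im,d=d,P=P)
    for t in ["pot","lid_knob","trivet","caddy","ladle_grip","ladle_hook","masher","casserole","mug"]:
        for m in masks_of(n,t)[:3]:
            k=m["pixels"]&(d>0); q=P[k]
            if len(q): print(n,t,round(m["score"],2),np.round(m["location"]),k.sum(),"med",np.median(q,0).round(),"min",np.percentile(q,2,axis=0).round(),"max",np.percentile(q,98,axis=0).round())
print(get_obs()["t"])
E
```

```text
{'t': 0.0, 'qpos': array([-1.12903553e+00,  4.23857796e-01,  1.63068459e+00,  2.89881696e-05,
        1.08859471e+00, -1.90000920e-02]), 'qvel': array([-0.00015509,  0.00161575, -0.00153383,  0.00013347, -0.00281515,
       -0.00103848]), 'joint_torque': array([ 6.82442387e-04, -5.44624865e+01, -2.73661441e+01,  6.44655456e-02,
        2.28404120e-02, -1.13409408e-04]), 'ee_pos': array([ 277.67306606, -559.27536591,  201.69326201]), 'orientation': array([-2.66926888e+00,  1.65505284e+00,  2.01472498e-03]), 'ft_force': array([-0.00365471,  0.08660309,  0.32108365]), 'moment': array([-0.01602979,  0.00388084, -0.01564156]), 'width': 88.08435211416423}
top pot 0.69 [324. 200.] 500 med [646.  14. 103.] min [ 592. -121.   19.] max [738. 154. 114.]
top lid_knob 0.7 [324. 162.] 4875 med [689.  17. 151.] min [600. -76. 142.] max [786. 109. 192.]
top trivet 0.6 [445. 240.] 3102 med [ 489. -323.   11.] min [ 410. -402.    4.] max [ 569. -243.   18.]
top caddy 0.71 [210. 229.] 1889 med [526. 339.  41.] min [429. 288.  -3.] max [619. 388.  94.]
top caddy 0.47 [424. 163.] 991 med [ 703. -269.   3
[... 1841 characters left out ...]
de ladle_hook 0.86 [273. 384.] 1331 med [499. 329.  36.] min [447. 294.   3.] max [537. 370. 243.]
side ladle_hook 0.76 [391. 437.] 1804 med [274. 410.  32.] min [251. 348.  -1.] max [311. 433. 239.]
side ladle_hook 0.57 [380. 366.] 1406 med [318. 277.  33.] min [285. 211.  -0.] max [345. 299. 238.]
side masher 0.97 [233. 367.] 988 med [566. 343.  91.] min [543. 305.   5.] max [599. 354. 182.]
side masher 0.56 [328. 262.] 4372 med [484. -14.  42.] min [407. -66.   8.] max [555. 107.  81.]
side casserole 0.64 [327. 263.] 4502 med [484. -14.  42.] min [406. -67.   7.] max [556. 106.  81.]
side mug 0.69 [275. 171.] 1344 med [ 689. -243.   64.] min [ 653. -307.    8.] max [ 729. -209.   94.]
1.0
```

Run:
```python
import numpy as np,cv2
from h import save
t=np.load("top.npz");s=np.load("side.npz")
save("both",np.hstack([cv2.resize(t["im"][60:420,120:520],(400,360)),cv2.resize(s["im"][80:480,150:550],(400,400))[:360]]))
P=t["P"];
# circle fits / heights
def fit(m):
    q=P[m][:,:2];A=np.c_[2*q,np.ones(len(q))];x=np.linalg.lstsq(A,(q**2).sum(1),rcond=None)[0];return x[:2],np.sqrt(x[2]+x[0]**2+x[1]**2)
k=(abs(P[...,0]-690)<60)&(abs(P[...,1]-17)<60)&(P[...,2]>175)&(t["d"]>0)
print("knob",P[k].mean(0),k.sum(),(P[k].min(0)+P[k].max(0))/2,P[k].max(0)-P[k].min(0))
for n in("top","side"):
    D=np.load(n+".npz");P=D["P"];v=D["d"]>0
    for nm,k in dict(grip=(abs(P[...,0]-485)<60)&(abs(P[...,1]-340)<70)&(P[...,2]>160)&v,
     knob=(abs(P[...,0]-690)<60)&(abs(P[...,1]-17)<60)&(P[...,2]>180)&v,
     cadtop=(abs(P[...,0]-520)<130)&(abs(P[...,1]-340)<80)&(abs(P[...,2]-90)<5)&v,
     stem=(abs(P[...,0]-485)<60)&(abs(P[...,1]-340)<70)&(P[...,2]>95)&(P[...,2]<150)&v,
     triv=(abs(P[...,0]-489)<110)&(abs(P[...,1]+323)<110)&(abs(P[...,2]-12)<4)&v).items():
        q=P[k]
        if len(q)>3: print(n,nm,len(q),q.mean(0).round(),q.min(0).round(),q.max(0).round(),cv2.minAreaRect(q[:,:2].astype(np.float32)))
```

```text
knob [690.8942735   16.4333092  191.70941878] 152 [692.22942843  16.24350058 187.19264846] [32.40462872 30.82127909 23.92820034]
top grip 87 [504. 354. 217.] [498. 348. 162.] [513. 365. 247.] ((504.9771728515625, 356.37542724609375), (13.497102737426758, 16.98561668395996), 34.678321838378906)
top knob 147 [691.  17. 192.] [676.   1. 180.] [708.  32. 199.] ((692.2163696289062, 16.222488403320312), (30.46546745300293, 32.53511047363281), 88.4166488647461)
top cadtop 334 [525. 337.  90.] [428. 287.  85.] [619. 391.  95.] ((522.5791015625, 339.23834228515625), (189.9633331298828, 99.50628662109375), 1.7991065979003906)
top stem 43 [509. 356. 118.] [450. 289.  95.] [528. 383. 144.] ((489.34649658203125, 336.310302734375), (76.62362670898438, 94.06070709228516), 1.084234595298767)
top triv 2372 [ 489. -322.   12.] [ 398. -413.    8.] [ 581. -214.   16.] ((488.0554504394531, -313.3617248535156), (198.13262939453125, 179.5116424560547), 88.2933578491211)
side grip 311 [502. 361. 210.] [497. 349. 161.] [512. 366. 247.] ((503.99560546875, 357.40704345703125), (12.13969898223877, 16.837669372558594), 28.680349349975586)
side knob 184 [690.  21. 190.] [675.   2. 180.] [709.  34. 196.] ((691.67724609375, 17.584789276123047), (32.060142517089844, 33.6908073425293), 9.743457794189453)
side cadtop 946 [519. 345.  89.] [426. 284.  85.] [620. 391.  95.] ((522.4735107421875, 337.9088439941406), (191.54563903808594, 102.23737335205078), 1.7285500764846802)
side stem 199 [511. 363. 119.] [500. 353.  96.] [527. 373. 150.] ((513.4681396484375, 361.8135986328125), (26.843151092529297, 15.375743865966797), 32.010807037353516)
side triv 2052 [ 487. -319.   11.] [ 399. -415.    8.] [ 578. -231.   16.] ((487.54803466796875, -322.52606201171875), (180.6217041015625, 179.27230834960938), 48.55269241333008)
```

View pics/both.png

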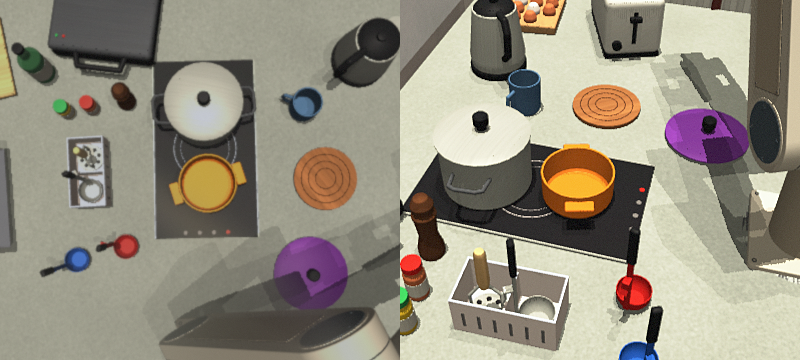

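The steel lid is on the pot at crop (204,97), and the purple lid at (312,275) is the look-alike. The steel ladle stands in the caddy at (88,185). The blue (78,260) and red (126,246) ladles on the worktop are not meant. The lid's colour and place leave no doubt, so I'll take it first and check the ladle in a crop later.

```bash
cat > to.py <<'E'
import sys
from h import *
# python3 to.py x y z yaw(deg of tool x) : TCP goal -> tool-axis shift (cm), turn (deg) from the measured pose
x,y,z,yaw=map(float,sys.argv[1:5]);o=get_obs()
c,s=np.cos(np.radians(yaw)),np.sin(np.radians(yaw))
G=np.array([[c,s,0],[s,-c,0],[0,0,-1]]);C=R.from_rotvec(o["orientation"]).as_matrix()
print("t",o["t"],"pos",o["ee_pos"].round(1),"q",o["qpos"].round(2),"w",o["width"])
print("turn",np.degrees(R.from_matrix(C.T@G).as_rotvec()).round(2))
d=np.array([x,y,z])-o["ee_pos"]
print("shift now-axes",(C.T@d/10).round(2),"goal-axes",(G.T@d/10).round(2))
E
python3 to.py 691.7 16.8 260 -58
```

```text
t 1.0 pos [ 277.9 -559.8  202.5] q [-1.13  0.42  1.63  0.    1.09 -0.02] w 87.87974163209911
turn [-0.   0.  -5.6]
shift now-axes [-33.24 -62.7   -5.75] goal-axes [-26.97 -65.64  -5.75]
```

```bash
python3 -m inch '[{"az":-5.6,"tz":-3},{"tx":-1.5,"ty":-3,"tz":-2.75},{"tx":-2,"ty":-5},{"tx":-2,"ty":-5},{"tx":-2,"ty":-5},{"tx":-2,"ty":-5},{"tx":-2,"ty":-5},{"tx":-2,"ty":-5},{"tx":-2,"ty":-5},{"tx":-2,"ty":-5},{"tx":-2,"ty":-5},{"tx":-2,"ty":-5}]'
python3 -m inch '[{"tx":-2,"ty":-5},{"tx":-2,"ty":-4},{"tx":-2,"ty":-2},{"tx":-1.5},{}]'
python3 to.py 691.7 16.8 168 -58
python3 - <<'E'
from h import *
im,d,c=grab("wrist");P=cloud(d,c);save("w1",im)
for m in masks_of("wrist","lid_knob")[:2]:
    q=P[m["pixels"]&(d>0)];print(m["score"],m["location"],q.min(0),q.max(0))
k=(P[...,2]>176)&(P[...,2]<205)&(d>0)&(np.hypot(P[...,0]-692,P[...,1]-17)<40)
q=P[k];print(k.sum(),cv2.minEnclosingCircle(q[:,:2].astype(np.float32)),q[:,2].max())
E
```

```text
t 1.0 pos [ 277.9 -559.8  202.5] q [-1.13  0.42  1.63  0.    1.09 -0.02] w 87.87974163209911
turn [-0.   0.  -5.6]
shift now-axes [-33.24 -62.7    3.45] goal-axes [-26.97 -65.64   3.45]
0.59 [66.2, 138.7] [ 109.34502993 -378.78850854   -2.15681961] [ 324.23223882 -194.87873044   62.78325454]$[0]: bad value
$[0]: bad value
Traceback (most recent call last):
ValueError: zero-size array to reduction operation maximum which has no identity
```

```bash
python3 -m inch '[{"tx":0,"ty":0,"tz":-3,"ax":0,"ay":0,"az":-5.6,"jaw":1}]'; python3 to.py 691.7 16.8 260 -58
```

```text
t: 1.23
ee_pos: [277.2, -558.2, 230.5]
orientation: [-2.747, 1.519, 0.007]
ft_force: [0.5, -1.1, 0.2]
width: 87.6
t 1.225 pos [ 277.2 -558.2  230.5] q [-1.13  0.39  1.61 -0.    1.15 -0.12] w 87.64131242564227
turn [-0.03  0.29  0.13]
shift now-axes [-26.67 -65.69  -2.78] goal-axes [-26.8  -65.63  -2.95]
```

All seven keys are required in each row.

```bash
python3 -m inch '[{"tx":-1,"ty":-3,"tz":-2.75,"ax":0,"ay":0,"az":0,"jaw":1},{"tx":-2,"ty":-5,"tz":0,"ax":0,"ay":0,"az":0,"jaw":1},{"tx":-2,"ty":-5,"tz":0,"ax":0,"ay":0,"az":0,"jaw":1},{"tx":-2,"ty":-5,"tz":0,"ax":0,"ay":0,"az":0,"jaw":1},{"tx":-2,"ty":-5,"tz":0,"ax":0,"ay":0,"az":0,"jaw":1},{"tx":-2,"ty":-5,"tz":0,"ax":0,"ay":0,"az":0,"jaw":1},{"tx":-2,"ty":-5,"tz":0,"ax":0,"ay":0,"az":0,"jaw":1},{"tx":-2,"ty":-5,"tz":0,"ax":0,"ay":0,"az":0,"jaw":1},{"tx":-2,"ty":-5,"tz":0,"ax":0,"ay":0,"az":0,"jaw":1},{"tx":-2,"ty":-5,"tz":0,"ax":0,"ay":0,"az":0,"jaw":1},{"tx":-2,"ty":-5,"tz":0,"ax":0,"ay":0,"az":0,"jaw":1},{"tx":-2,"ty":-5,"tz":0,"ax":0,"ay":0,"az":0,"jaw":1}]'
python3 -m inch '[{"tx":-2,"ty":-5,"tz":0,"ax":0,"ay":0,"az":0,"jaw":1},{"tx":-2,"ty":-2.6,"tz":0,"ax":0,"ay":0,"az":0,"jaw":1},{"tx":0,"ty":0,"tz":0,"ax":0,"ay":0,"az":0,"jaw":1},{"tx":0,"ty":0,"tz":0,"ax":0,"ay":0,"az":0,"jaw":1}]'
python3 to.py 691.7 16.8 168 -58
python3 - <<'E'
from h import *
im,d,c=grab("wrist");P=cloud(d,c);save("w1",im)
for m in masks_of("wrist","lid_knob")[:2]:
    q=P[m["pixels"]&(d>0)];print(m["score"],m["location"],len(q))
k=(P[...,2]>180)&(P[...,2]<205)&(d>0)&(np.hypot(P[...,0]-692,P[...,1]-17)<40)
q=P[k];print(k.sum(), len(q) and (cv2.minEnclosingCircle(q[:,:2].astype(np.float32)),q[:,2].max()))
E
```

```text
t: 2.72
ee_pos: [648.8, -55.8, 260.1]
orientation: [-2.748, 1.523, -0.0]
ft_force: [0.6, -0.0, -0.3]
width: 87.8
t: 3.22
ee_pos: [690.8, 16.4, 259.8]
orientation: [2.747, -1.523, -0.001]
ft_force: [-0.8, -0.4, -0.0]
width: 88.0
t 3.225 pos [690.8  16.4 259.8] q [ 0.01  0.47  1.42 -0.    1.25  1.02] w 87.98729906771737
turn [0.04 0.   0.01]
shift now-axes [ 0.01 -0.11  9.18] goal-axes [ 0.01 -0.1   9.18]
0.57 [326.4, 220.0] 42572
1601 (((691.6802978515625, 12.705662727355957), 17.172853469848633), np.float64(195.67832224587184))
```

```bash
python3 -m inch '[{"tx":0.15,"ty":0,"tz":3,"ax":0,"ay":0,"az":0,"jaw":1},{"tx":0,"ty":0,"tz":3,"ax":0,"ay":0,"az":0,"jaw":1},{"tx":0,"ty":0,"tz":2.3,"ax":0,"ay":0,"az":0,"jaw":1},{"tx":0,"ty":0,"tz":1,"ax":0,"ay":0,"az":0,"jaw":1},{"tx":0,"ty":0,"tz":0.1,"ax":0,"ay":0,"az":0,"jaw":1},{"tx":0,"ty":0,"tz":0,"ax":0,"ay":0,"az":0,"jaw":0.3},{"tx":0,"ty":0,"tz":0,"ax":0,"ay":0,"az":0,"jaw":0.3},{"tx":0,"ty":0,"tz":0,"ax":0,"ay":0,"az":0,"jaw":0.2},{"tx":0,"ty":0,"tz":0,"ax":0,"ay":0,"az":0,"jaw":0.2},{"tx":0,"ty":0,"tz":0,"ax":0,"ay":0,"az":0,"jaw":0.2},{"tx":0,"ty":0,"tz":0,"ax":0,"ay":0,"az":0,"jaw":0.2},{"tx":0,"ty":0,"tz":0,"ax":0,"ay":0,"az":0,"jaw":0.2}]'
```

```text
t: 4.82
ee_pos: [692.2, 15.3, 166.0]
orientation: [2.748, -1.523, 0.001]
ft_force: [1.4, -1.5, -0.1]
width: 32.4
```

```bash
python3 -m inch '[{"tx":0,"ty":0,"tz":-0.5,"ax":0,"ay":0,"az":0,"jaw":0},{"tx":0,"ty":0,"tz":-1,"ax":0,"ay":0,"az":0,"jaw":0},{"tx":0,"ty":0,"tz":-2,"ax":0,"ay":0,"az":0,"jaw":0},{"tx":0,"ty":0,"tz":-2,"ax":0,"ay":0,"az":0,"jaw":0},{"tx":0,"ty":0,"tz":0,"ax":0,"ay":0,"az":0,"jaw":0},{"tx":0,"ty":0,"tz":0,"ax":0,"ay":0,"az":0,"jaw":0}]'
python3 to.py 488 -322 221 -58
python3 - <<'E'
from h import *
im,d,c=grab("side");save("s2",cv2.resize(im[100:400,150:550],(600,450)))
E
```

```text
t: 5.58
ee_pos: [691.7, 15.6, 221.0]
orientation: [-2.748, 1.523, 0.0]
ft_force: [0.9, 0.1, -4.6]
width: 32.4
t 5.575 pos [691.7  15.6 221. ] q [0.01 0.5  1.45 0.   1.18 1.02] w 32.43860887825255
turn [0. 0. 0.]
shift now-axes [17.83 35.16  0.  ] goal-axes [17.83 35.16  0.  ]
```

View pics/s2.png

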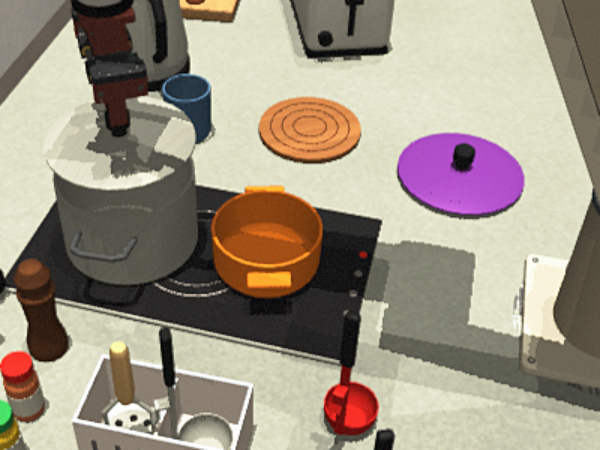

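The picture shows the lid held level above the pot at (122,140), and the 4.6 N load matches its weight. Next I carry it to the trivet.

```bash
python3 -m inch '[{"tx":0.8,"ty":1.6,"tz":0,"ax":0,"ay":0,"az":0,"jaw":0},{"tx":1.6,"ty":3.2,"tz":0,"ax":0,"ay":0,"az":0,"jaw":0},{"tx":2,"ty":4,"tz":0,"ax":0,"ay":0,"az":0,"jaw":0},{"tx":2,"ty":4,"tz":0,"ax":0,"ay":0,"az":0,"jaw":0},{"tx":2,"ty":4,"tz":0,"ax":0,"ay":0,"az":0,"jaw":0},{"tx":2,"ty":4,"tz":0,"ax":0,"ay":0,"az":0,"jaw":0},{"tx":2,"ty":4,"tz":0,"ax":0,"ay":0,"az":0,"jaw":0},{"tx":2,"ty":4,"tz":0,"ax":0,"ay":0,"az":0,"jaw":0},{"tx":1.6,"ty":3.2,"tz":0,"ax":0,"ay":0,"az":0,"jaw":0},{"tx":1.2,"ty":2.2,"tz":0,"ax":0,"ay":0,"az":0,"jaw":0},{"tx":0.6,"ty":1,"tz":0,"ax":0,"ay":0,"az":0,"jaw":0},{"tx":0,"ty":0,"tz":0,"ax":0,"ay":0,"az":0,"jaw":0}]'
python3 -m inch '[{"tx":0,"ty":0,"tz":2,"ax":0,"ay":0,"az":0,"jaw":0},{"tx":0,"ty":0,"tz":4,"ax":0,"ay":0,"az":0,"jaw":0},{"tx":0,"ty":0,"tz":4,"ax":0,"ay":0,"az":0,"jaw":0},{"tx":0,"ty":0,"tz":3,"ax":0,"ay":0,"az":0,"jaw":0},{"tx":0,"ty":0,"tz":2,"ax":0,"ay":0,"az":0,"jaw":0},{"tx":0,"ty":0,"tz":1,"ax":0,"ay":0,"az":0,"jaw":0},{"tx":0,"ty":0,"tz":0,"ax":0,"ay":0,"az":0,"jaw":0}]'
python3 to.py 488 -322 43 -58
```

```text
t: 7.12
ee_pos: [487.1, -322.4, 220.7]
orientation: [-2.747, 1.525, 0.001]
ft_force: [0.2, 1.1, -3.8]
width: 32.3
t: 8.0
ee_pos: [487.9, -321.3, 60.6]
orientation: [-2.748, 1.522, 0.001]
ft_force: [0.4, -0.2, -5.1]
width: 32.1
t 8.0 pos [ 487.9 -321.3   60.6] q [-0.6   0.56  1.8   0.    0.78  0.41] w 32.094852342510634
turn [0.01 0.05 0.04]
shift now-axes [0.07 0.03 1.76] goal-axes [0.07 0.03 1.76]
```

```bash
python3 -m inch '[{"tx":0,"ty":0,"tz":0.8,"ax":0,"ay":0,"az":0,"jaw":0},{"tx":0,"ty":0,"tz":0.5,"ax":0,"ay":0,"az":0,"jaw":0},{"tx":0,"ty":0,"tz":0.1,"ax":0,"ay":0,"az":0,"jaw":0},{"tx":0,"ty":0,"tz":0.1,"ax":0,"ay":0,"az":0,"jaw":0},{"tx":0,"ty":0,"tz":0,"ax":0,"ay":0,"az":0,"jaw":0}]'; python3 -m inch '[{"tx":0,"ty":0,"tz":0.1,"ax":0,"ay":0,"az":0,"jaw":0},{"tx":0,"ty":0,"tz":0,"ax":0,"ay":0,"az":0,"jaw":0}]'; python3 -m inch '[{"tx":0,"ty":0,"tz":0.1,"ax":0,"ay":0,"az":0,"jaw":0},{"tx":0,"ty":0,"tz":0,"ax":0,"ay":0,"az":0,"jaw":0}]'
```

```text
t: 8.62
ee_pos: [487.8, -322.0, 46.1]
orientation: [-2.748, 1.523, -0.0]
ft_force: [0.7, -0.2, -4.8]
width: 32.2
t: 8.88
ee_pos: [487.9, -322.0, 45.1]
orientation: [2.748, -1.523, 0.0]
ft_force: [1.0, 0.4, -5.2]
width: 32.4
t: 9.12
ee_pos: [487.9, -322.0, 44.9]
orientation: [2.748, -1.523, 0.0]
ft_force: [-1.8, 1.2, 5.0]
width: 32.1
```

Contact. Release and rise.

```bash
python3 -m inch '[{"tx":0,"ty":0,"tz":0,"ax":0,"ay":0,"az":0,"jaw":0.5},{"tx":0,"ty":0,"tz":0,"ax":0,"ay":0,"az":0,"jaw":1},{"tx":0,"ty":0,"tz":0,"ax":0,"ay":0,"az":0,"jaw":1},{"tx":0,"ty":0,"tz":0,"ax":0,"ay":0,"az":0,"jaw":1},{"tx":0,"ty":0,"tz":-1,"ax":0,"ay":0,"az":0,"jaw":1},{"tx":0,"ty":0,"tz":-3,"ax":0,"ay":0,"az":0,"jaw":1},{"tx":0,"ty":0,"tz":-5,"ax":0,"ay":0,"az":0,"jaw":1},{"tx":0,"ty":0,"tz":-6,"ax":0,"ay":0,"az":0,"jaw":1},{"tx":0,"ty":0,"tz":-6,"ax":0,"ay":0,"az":0,"jaw":1},{"tx":0,"ty":0,"tz":-6,"ax":0,"ay":0,"az":0,"jaw":0.6},{"tx":0,"ty":0,"tz":-4,"ax":0,"ay":0,"az":0,"jaw":0.6},{"tx":0,"ty":0,"tz":0,"ax":0,"ay":0,"az":0,"jaw":0.6}]'
python3 - <<'E'
from h import *
im,d,c=grab("side");P=cloud(d,c)
k=(P[...,2]>50)&(P[...,2]<80)&(d>0)&(np.hypot(P[...,0]-488,P[...,1]+322)<40);q=P[k];print("knob",q.min(0).round(),q.max(0).round())
# ladle from side, pot rim from top
z=lambda a,b:(abs(P[...,0]-485)<60)&(abs(P[...,1]-345)<70)&(P[...,2]>a)&(P[...,2]<b)&(d>0)
for a,b in((165,200),(200,250),(100,118),(118,140)):
    q=P[z(a,b)];print("side",a,b,len(q),q.mean(0).round(1),cv2.minAreaRect(q[:,:2].astype(np.float32)))
for n in("top","side"):
    im,d,c=grab(n);P=cloud(d,c);save(n+"3",im)
    k=(abs(P[...,2]-142)<7)&(d>0)&(np.hypot(P[...,0]-691,P[...,1]-16)<115);q=P[k][:,:2]
    A=np.c_[2*q,np.ones(len(q))];x=np.linalg.lstsq(A,(q**2).sum(1),rcond=None)[0];print(n,"rim",x[:2],np.sqrt(x[2]+x[0]**2+x[1]**2),len(q),np.percentile(P[k][:,2],[10,50,90]))
    if n=="side": save("s3c",cv2.resize(im[300:460,180:340],(640,640))[:600])
E
python3 to.py 504 357 300 -58
```

```text
t: 10.62
ee_pos: [489.1, -322.8, 358.7]
orientation: [2.747, -1.523, 0.012]
ft_force: [0.6, -0.3, -0.3]
width: 61.4
knob [ 471. -338.   50.] [ 504. -300.   75.]
side 165 200 103 [502.  362.3 182. ] ((504.40545654296875, 360.83489990234375), (9.469625473022461, 15.33180046081543), 85.70413208007812)
side 200 250 198 [502.7 360.7 227.1] ((503.9840087890625, 357.6796569824219), (11.955183982849121, 17.558401107788086), 30.79189682006836)
side 100 118 54 [511.9 364.  107.5] ((513.6949462890625, 360.5180969238281), (24.9999942779541, 14.645589828491211), 32.3112907409668)
side 118 140 106 [510.9 361.6 124.2] ((511.6356506347656, 360.2684020996094), (21.574106216430664, 15.346970558166504), 30.72294807434082)
top rim [691.54490021  16.49557946] 97.7129057868914 404 [136.59281562 140.66010356 144.21506384]
side rim [690.60569877  15.85318553] 97.90836799393176 684 [136.10541392 139.19893763 141.75623121]
t 10.775 pos [ 487.1 -321.5  353.1] q [-0.6   0.23  1.56 -0.    1.36  0.41] w 52.819850765865525
turn [0.04 0.08 0.  ]
shift now-axes [-56.64 -37.39   5.37] goal-axes [-56.64 -37.39   5.31]
```

View pics/s3c.png

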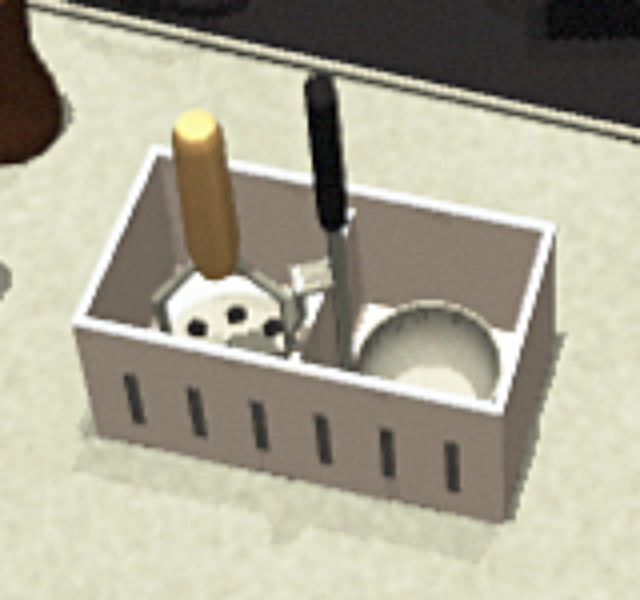

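View pics/top3.png

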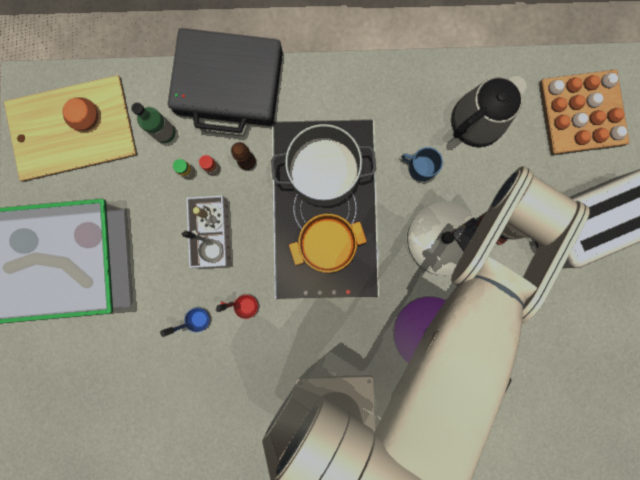

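The lid is on the trivet with its knob at about (488,-319) and top near z 74. There are three ladles: the steel one in the caddy (top view (190,236)–(210,250)), the blue (198,320) and the red (245,306). The crop shows the steel one with its black grip at (325,150), hook at (312,275) and bowl at (430,350), so it is the one meant. Its bowl points along about 211°, which agrees with the grip's rectangle.

```bash
python3 -m inch '[{"tx":-1.6,"ty":-1,"tz":0,"ax":0,"ay":0,"az":1,"jaw":0.6},{"tx":-3,"ty":-2,"tz":0,"ax":0,"ay":0,"az":0,"jaw":0.6},{"tx":-4.5,"ty":-3,"tz":0,"ax":0,"ay":0,"az":0,"jaw":0.6},{"tx":-4.5,"ty":-3,"tz":0,"ax":0,"ay":0,"az":0,"jaw":0.6},{"tx":-4.5,"ty":-3,"tz":0,"ax":0,"ay":0,"az":0,"jaw":0.6},{"tx":-4.5,"ty":-3,"tz":0,"ax":0,"ay":0,"az":0,"jaw":0.6},{"tx":-4.5,"ty":-3,"tz":0,"ax":0,"ay":0,"az":0,"jaw":0.6},{"tx":-4.5,"ty":-3,"tz":0,"ax":0,"ay":0,"az":0,"jaw":0.6},{"tx":-4.5,"ty":-3,"tz":0,"ax":0,"ay":0,"az":0,"jaw":0.6},{"tx":-4.5,"ty":-3,"tz":0,"ax":0,"ay":0,"az":0,"jaw":0.6},{"tx":-4.5,"ty":-3,"tz":0,"ax":0,"ay":0,"az":0,"jaw":0.6},{"tx":-3,"ty":-2,"tz":0,"ax":0,"ay":0,"az":0,"jaw":0.6}]'
python3 to.py 504 357 290 -59
```

```text
t: 12.28
ee_pos: [512.9, 257.1, 351.8]
orientation: [2.733, -1.544, -0.003]
ft_force: [0.5, -0.6, 0.4]
width: 52.8
t 12.275 pos [512.9 257.1 351.8] q [0.44 0.21 1.58 0.   1.35 1.47] w 52.79942021318191
turn [0.2  0.03 0.09]
shift now-axes [-9.01 -4.42  6.17] goal-axes [-9.02 -4.38  6.18]
```

```bash
python3 -m inch '[{"tx":-4,"ty":-2,"tz":0,"ax":0,"ay":0,"az":0,"jaw":0.6},{"tx":-3.5,"ty":-1.8,"tz":2,"ax":0,"ay":0,"az":0,"jaw":0.6},{"tx":-0.8,"ty":-0.4,"tz":3,"ax":0,"ay":0,"az":0,"jaw":0.6},{"tx":0,"ty":0,"tz":1.2,"ax":0,"ay":0,"az":0,"jaw":0.6},{"tx":0,"ty":0,"tz":0,"ax":0,"ay":0,"az":0,"jaw":0.6},{"tx":0,"ty":0,"tz":0,"ax":0,"ay":0,"az":0,"jaw":0.6}]'
python3 - <<'E'
from h import *
im,d,c=grab("wrist");P=cloud(d,c);save("w4",im)
for a,b in((195,250),(225,250),(110,125)):
    k=(abs(P[...,0]-500)<50)&(abs(P[...,1]-357)<40)&(P[...,2]>a)&(P[...,2]<b)&(d>0);q=P[k]
    if len(q)>5: print(a,b,len(q),q.mean(0).round(1),cv2.minAreaRect(q[:,:2].astype(np.float32)),q[:,2].max())
E
python3 to.py 504 357 190 -59
```

```text
t: 13.02
ee_pos: [507.8, 347.5, 292.9]
orientation: [-2.733, 1.548, -0.001]
ft_force: [-0.3, -0.3, -0.3]
width: 52.6
195 250 651 [506.7 354.7 232.2] ((504.3658447265625, 353.663818359375), (12.203348159790039, 16.80493927001953), 30.025651931762695) 245.32915079261068
225 250 472 [505.8 354.4 240.4] ((504.3228454589844, 353.73828125), (12.203348159790039, 16.63302993774414), 30.025651931762695) 245.32915079261068
110 125 225 [514.3 359.  122.3] ((513.7535400390625, 358.59014892578125), (16.4936466217041, 12.393616676330566), 30.98438835144043) 124.96700112234474
t 13.075 pos [508.  347.6 293.2] q [ 0.58  0.32  1.56 -0.    1.25  1.61] w 52.82482789082464
turn [-0.1   0.   -0.05]
shift now-axes [-1.01 -0.13 10.32] goal-axes [-1.01 -0.14 10.32]
```

View pics/w4.png

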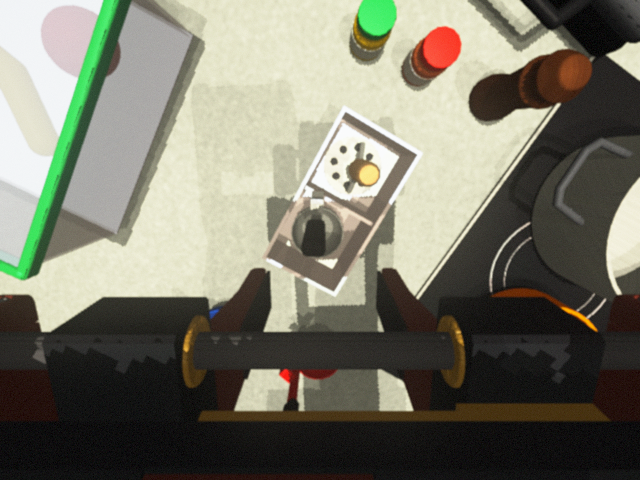

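The wrist view shows the steel ladle's grip at (315,235), hook bridge behind it, and the masher at (368,173) clear of the jaw line. Descend and grip.

```bash
python3 -m inch '[{"tx":-0.87,"ty":-0.08,"tz":2,"ax":0,"ay":0,"az":0,"jaw":0.6},{"tx":0,"ty":0,"tz":3,"ax":0,"ay":0,"az":0,"jaw":0.6},{"tx":0,"ty":0,"tz":3,"ax":0,"ay":0,"az":0,"jaw":0.6},{"tx":0,"ty":0,"tz":2,"ax":0,"ay":0,"az":0,"jaw":0.6},{"tx":0,"ty":0,"tz":0.3,"ax":0,"ay":0,"az":0,"jaw":0.6},{"tx":0,"ty":0,"tz":0,"ax":0,"ay":0,"az":0,"jaw":0.4},{"tx":0,"ty":0,"tz":0,"ax":0,"ay":0,"az":0,"jaw":0.3},{"tx":0,"ty":0,"tz":0,"ax":0,"ay":0,"az":0,"jaw":0.2},{"tx":0,"ty":0,"tz":0,"ax":0,"ay":0,"az":0,"jaw":0},{"tx":0,"ty":0,"tz":0,"ax":0,"ay":0,"az":0,"jaw":0},{"tx":0,"ty":0,"tz":0,"ax":0,"ay":0,"az":0,"jaw":0},{"tx":0,"ty":0,"tz":0,"ax":0,"ay":0,"az":0,"jaw":0}]'
python3 -m inch '[{"tx":0,"ty":0,"tz":-0.3,"ax":0,"ay":0,"az":0,"jaw":0},{"tx":0,"ty":0,"tz":-1,"ax":0,"ay":0,"az":0,"jaw":0},{"tx":0,"ty":0,"tz":-1,"ax":0,"ay":0,"az":0,"jaw":0},{"tx":0,"ty":0,"tz":0,"ax":0,"ay":0,"az":0,"jaw":0}]'
```

```text
t: 14.58
ee_pos: [503.7, 356.1, 189.4]
orientation: [-2.734, 1.547, -0.0]
ft_force: [0.3, 0.9, 3.7]
width: 17.1
t: 15.08
ee_pos: [504.1, 356.2, 213.3]
orientation: [-2.733, 1.546, -0.002]
ft_force: [-0.5, -0.2, -2.4]
width: 17.1
```

```bash
python3 -m inch '[{"tx":0,"ty":0,"tz":-2,"ax":0,"ay":0,"az":0,"jaw":0},{"tx":0,"ty":0,"tz":-4,"ax":0,"ay":0,"az":0,"jaw":0},{"tx":0,"ty":0,"tz":-4,"ax":0,"ay":0,"az":0,"jaw":0},{"tx":0,"ty":0,"tz":-3.2,"ax":0,"ay":0,"az":0,"jaw":0},{"tx":0,"ty":0,"tz":-2,"ax":0,"ay":0,"az":0,"jaw":0},{"tx":0,"ty":0,"tz":-1,"ax":0,"ay":0,"az":0,"jaw":0},{"tx":0,"ty":0,"tz":0,"ax":0,"ay":0,"az":0,"jaw":0}]'; python3 to.py 767 62 375 -59
```

```text
t: 15.95
ee_pos: [503.5, 355.8, 374.1]
orientation: [-2.734, 1.547, -0.0]
ft_force: [0.4, 0.3, -2.2]
width: 17.4
t 15.95 pos [503.5 355.8 374.1] q [0.6  0.27 1.46 0.   1.42 1.63] w 17.432078462431523
turn [-0.03  0.   -0.  ]
shift now-axes [38.76 -7.45 -0.09] goal-axes [38.76 -7.45 -0.09]
```

```bash
python3 -m inch '[{"tx":1.5,"ty":-0.3,"tz":0,"ax":0,"ay":0,"az":0,"jaw":0},{"tx":3,"ty":-0.6,"tz":0,"ax":0,"ay":0,"az":0,"jaw":0},{"tx":4.2,"ty":-0.8,"tz":0,"ax":0,"ay":0,"az":0,"jaw":0},{"tx":4.2,"ty":-0.8,"tz":0,"ax":0,"ay":0,"az":0,"jaw":0},{"tx":4.2,"ty":-0.8,"tz":0,"ax":0,"ay":0,"az":0,"jaw":0},{"tx":4.2,"ty":-0.8,"tz":0,"ax":0,"ay":0,"az":0,"jaw":0},{"tx":4.2,"ty":-0.8,"tz":0,"ax":0,"ay":0,"az":0,"jaw":0},{"tx":4.2,"ty":-0.8,"tz":0,"ax":0,"ay":0,"az":0,"jaw":0},{"tx":4,"ty":-0.8,"tz":0,"ax":0,"ay":0,"az":0,"jaw":0},{"tx":3,"ty":-0.6,"tz":0,"ax":0,"ay":0,"az":0,"jaw":0},{"tx":1.5,"ty":-0.25,"tz":0,"ax":0,"ay":0,"az":0,"jaw":0},{"tx":0.5,"ty":-0.1,"tz":0,"ax":0,"ay":0,"az":0,"jaw":0}]'
python3 -m inch '[{"tx":0,"ty":0,"tz":0,"ax":0,"ay":0,"az":0,"jaw":0},{"tx":0,"ty":0,"tz":0,"ax":0,"ay":0,"az":0,"jaw":0},{"tx":0,"ty":0,"tz":0,"ax":0,"ay":0,"az":0,"jaw":0}]'
cat > lad.py <<'E'
from h import *
import sys
o=get_obs();im,d,c=grab("side");P=cloud(d,c);e=o["ee_pos"];v=d>0
G=R.from_rotvec(o["orientation"]).as_matrix();pc=np.array([690.9,16.2])
q=P[v&(abs(P[...,2]-140)<5)&(np.abs(np.hypot(P[...,0]-691,P[...,1]-16)-98)<12)][:,:2]
A=np.c_[2*q,np.ones(len(q))];x=np.linalg.lstsq(A,(q**2).sum(1),rcond=None)[0];print("rim",x[:2],np.sqrt(x[2]+x[0]**2+x[1]**2),len(q))
T=(P-e)@G
print("pos",e.round(1))
for a,b in((2,15),(15,30),(30,45),(48,56),(56,62),(62,70),(70,85),(85,120),(130,150),(150,190)): # depth below TCP, tool axes
    k=v&(T[...,2]>a)&(T[...,2]<b)&(abs(T[...,0])<45)&(T[...,1]>-30)&(T[...,1]<90);q=T[k]
    if len(q)>3: print(a,b,len(q),"med",np.median(q,0).round(1),"min",q.min(0).round(1),"max",q.max(0).round(1))
n=sys.argv[1];r,cc=[int(s) for s in sys.argv[2:4]]
save(n,cv2.resize(im[r:r+150,cc:cc+200],(800,600),interpolation=cv2.INTER_CUBIC))
E
python3 to.py 767 62 375 -59; python3 lad.py s5 130 150
```

```text
t: 17.45
ee_pos: [766.7, 61.5, 372.8]
orientation: [2.733, -1.548, -0.002]
ft_force: [-0.3, 0.2, -2.3]
width: 16.9
t: 17.82
ee_pos: [766.3, 63.3, 374.4]
orientation: [-2.735, 1.545, -0.0]
ft_force: [0.8, 0.7, -1.0]
width: 17.1
t 17.825 pos [766.3  63.3 374.4] q [0.07 0.53 1.07 0.   1.54 1.1 ] w 17.07680185624441
turn [-0.02 -0.    0.06]
shift now-axes [ 0.15  0.01 -0.06] goal-axes [ 0.15  0.01 -0.06]
rim [690.60171894  16.06627632] 97.73058022459838 608
pos [766.3  63.3 374.4]
2 15 41 med [-9.  -1.4  7.5] min [-12.1  -7.1   2.5] max [-1.4  4.6 13.7]
15 30 44 med [-8.7 -1.2 21.2] min [-13.1  -7.   15.5] max [-3.4  4.7 29.1]
30 45 20 med [-5.4 -0.9 38.4] min [-8.5 -4.  31.2] max [-3.4  1.7 44.8]
48 56 12 med [-6.1 -1.  51.9] min [-9.6 -3.9 48.2] max [-3.4  1.9 54.7]
56 62 11 med [-6.6 -1.6 60.1] min [-10.5  -4.1  56.1] max [-3.4  0.5 61.9]
62 70 52 med [ -3.9 -10.8  67.4] min [-10.8 -20.   63.6] max [ 8.4  1.7 70. ]
70 85 42 med [-6.5 -3.8 75.9] min [ -9.8 -20.1  70.3] max [-1.3  1.8 84.9]
85 120 65 med [-5.9 -2.1 95.6] min [-11.5 -24.2  85.5] max [  2.5   2.  118.5]
130 150 23 med [ -5.1  -1.1 140.5] min [-27.2  -3.9 132.8] max [ -2.2  58.9 149.7]
150 190 827 med [ 14.3  34.3 166.3] min [-38.7  -3.8 150.1] max [ 36.6  68.5 187.4]
```

View pics/s5.png

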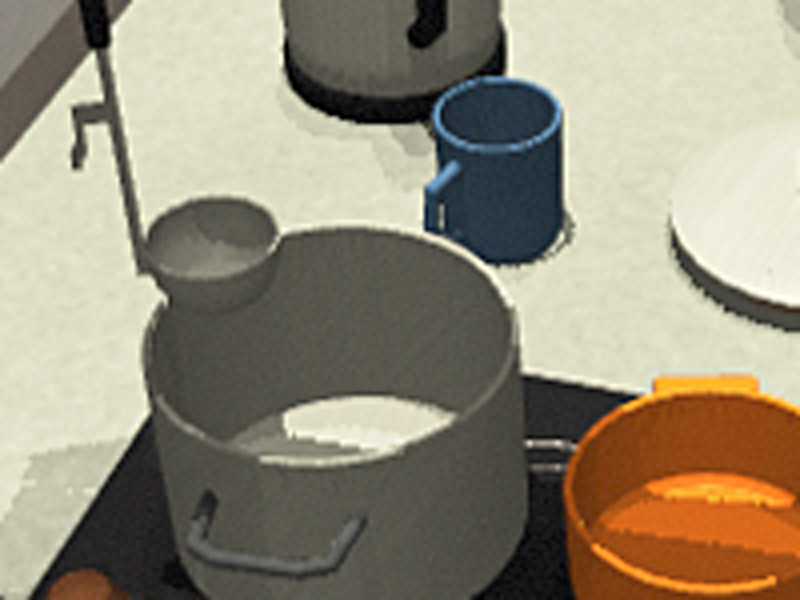

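The ladle hangs straight, bowl over the pot at (210,250) and hook at (85,130) outside the rim. Next I lower it until the lip is just above the rim and measure again.

```bash
python3 -m inch '[{"tx":0.25,"ty":0.05,"tz":2,"ax":0,"ay":0,"az":0,"jaw":0},{"tx":0,"ty":0,"tz":3,"ax":0,"ay":0,"az":0,"jaw":0},{"tx":0,"ty":0,"tz":3,"ax":0,"ay":0,"az":0,"jaw":0},{"tx":0,"ty":0,"tz":3,"ax":0,"ay":0,"az":0,"jaw":0},{"tx":0,"ty":0,"tz":1.3,"ax":0,"ay":0,"az":0,"jaw":0},{"tx":0,"ty":0,"tz":0.3,"ax":0,"ay":0,"az":0,"jaw":0},{"tx":0,"ty":0,"tz":0,"ax":0,"ay":0,"az":0,"jaw":0},{"tx":0,"ty":0,"tz":0,"ax":0,"ay":0,"az":0,"jaw":0}]'
python3 lad.py s6 120 140; python3 to.py 766.7 60.1 213.5 -59
```

```text
t: 18.88
ee_pos: [768.2, 60.1, 249.5]
orientation: [-2.733, 1.546, -0.003]
ft_force: [-0.6, -0.5, -1.5]
width: 16.9
rim [690.51074358  15.74444382] 97.79142257273912 680
pos [768.2  60.1 249.5]
2 15 28 med [-8.3 -0.7  8.9] min [-12.7  -7.    2.1] max [-2.2  4.9 14.5]
15 30 36 med [-8.6 -1.3 21.8] min [-12.1  -6.9  15. ] max [-3.6  4.6 29. ]
30 45 16 med [-6.3 -1.1 37.9] min [-9.5 -4.  30.8] max [-4.2  1.7 43.1]
48 56 10 med [-6.8 -1.3 51.6] min [-8.7 -3.8 48.6] max [-3.7  1.2 55.4]
56 62 7 med [-6.4 -0.3 59.4] min [-9.1 -3.  56.4] max [-6.1  1.7 61.9]
62 70 45 med [ -4.2 -10.8  66.9] min [-11.4 -19.7  62.8] max [ 6.2  1.  69.3]
70 85 36 med [-6.4 -3.8 76.7] min [ -9.8 -20.1  70.1] max [ 2.4  1.9 84.9]
85 120 126 med [ -6.4  -4.1 109.2] min [-44.4 -24.7  85.3] max [ 44.5   4.3 118.6]
130 150 57 med [-22.8  -2.8 140.4] min [-44.9  -9.9 130.4] max [ 44.3  60.8 150. ]
150 190 555 med [ 19.4  37.7 168.3] min [-45.  -10.2 150.1] max [ 44.2  68.6 189.9]
t 18.925 pos [768.1  60.1 249.4] q [0.06 0.6  1.22 0.   1.32 1.09] w 16.702124323176744
turn [-0.11 -0.06  0.  ]
shift now-axes [-0.07  0.13  3.59] goal-axes [-0.07  0.12  3.59]
```

View pics/s6.png

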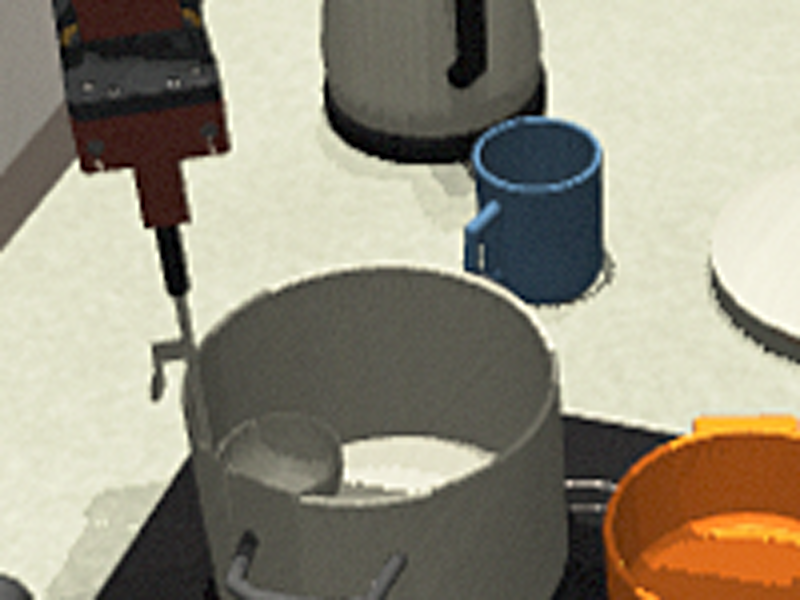

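The bowl is inside, and the hook at (170,360) is about 1 mm outboard of the rim line. I'll correct by 1.2 mm and lower.

```bash
python3 -m inch '[{"tx":0,"ty":0.12,"tz":0,"ax":0,"ay":0,"az":0,"jaw":0},{"tx":0,"ty":0,"tz":0.8,"ax":0,"ay":0,"az":0,"jaw":0},{"tx":0,"ty":0,"tz":0.8,"ax":0,"ay":0,"az":0,"jaw":0},{"tx":0,"ty":0,"tz":0,"ax":0,"ay":0,"az":0,"jaw":0}]'; python3 -m inch '[{"tx":0,"ty":0,"tz":0.5,"ax":0,"ay":0,"az":0,"jaw":0},{"tx":0,"ty":0,"tz":0.5,"ax":0,"ay":0,"az":0,"jaw":0},{"tx":0,"ty":0,"tz":0.2,"ax":0,"ay":0,"az":0,"jaw":0},{"tx":0,"ty":0,"tz":0.2,"ax":0,"ay":0,"az":0,"jaw":0},{"tx":0,"ty":0,"tz":0,"ax":0,"ay":0,"az":0,"jaw":0}]';  python3 -m inch '[{"tx":0,"ty":0,"tz":0.2,"ax":0,"ay":0,"az":0,"jaw":0},{"tx":0,"ty":0,"tz":0.1,"ax":0,"ay":0,"az":0,"jaw":0},{"tx":0,"ty":0,"tz":0,"ax":0,"ay":0,"az":0,"jaw":0}]'
```

```text
t: 19.42
ee_pos: [765.7, 59.4, 230.4]
orientation: [2.733, -1.546, -0.003]
ft_force: [0.7, 0.4, -1.4]
width: 17.1
t: 20.05
ee_pos: [766.4, 59.4, 217.9]
orientation: [2.734, -1.547, -0.0]
ft_force: [-0.8, 0.0, -2.8]
width: 16.9
t: 20.42
ee_pos: [766.4, 59.5, 214.9]
orientation: [2.734, -1.547, -0.0]
ft_force: [0.2, 0.9, -1.1]
width: 16.7
```

```bash
python3 -m inch '[{"tx":0,"ty":0,"tz":0.1,"ax":0,"ay":0,"az":0,"jaw":0},{"tx":0,"ty":0,"tz":0,"ax":0,"ay":0,"az":0,"jaw":0},{"tx":0,"ty":0,"tz":0,"ax":0,"ay":0,"az":0,"jaw":0}]'; python3 -m inch '[{"tx":0,"ty":0,"tz":0.1,"ax":0,"ay":0,"az":0,"jaw":0},{"tx":0,"ty":0,"tz":0,"ax":0,"ay":0,"az":0,"jaw":0},{"tx":0,"ty":0,"tz":0,"ax":0,"ay":0,"az":0,"jaw":0}]'; python3 lad.py s7 120 140
```

```text
t: 20.8
ee_pos: [766.5, 59.5, 214.0]
orientation: [-2.734, 1.547, 0.0]
ft_force: [0.4, -0.4, -1.6]
width: 16.7
t: 21.18
ee_pos: [766.4, 59.5, 212.9]
orientation: [2.734, -1.547, -0.0]
ft_force: [0.6, -0.4, -1.8]
width: 16.5
rim [690.75179878  16.03853776] 97.7917607524308 703
pos [766.4  59.5 212.9]
2 15 29 med [-8.5 -0.9  8.5] min [-13.4  -7.    2.2] max [-5.8  4.5 14.7]
15 30 32 med [-9.5 -1.3 21.5] min [-11.6  -6.9  15.5] max [-1.8  4.7 29. ]
30 45 15 med [-5.9 -1.3 37.3] min [-9.  -4.1 33.8] max [-2.3  1.8 44.4]
48 56 10 med [-6.7 -1.4 52. ] min [-9.  -4.  48.9] max [-5.   1.6 55.8]
56 62 6 med [-6.3 -1.3 59.8] min [-8.7 -3.5 56.1] max [-4.3  1.2 61.5]
62 70 43 med [-4.5 -9.9 67.6] min [-41.9 -20.   62.6] max [ 6.5  1.7 70. ]
70 85 101 med [-7.7 -6.9 74. ] min [-43.3 -21.5  70.1] max [44.7  3.5 84.8]
85 120 111 med [-20.9  -6.3  97.7] min [-44.8 -25.2  85.2] max [ 45.    5.1 119. ]
130 150 41 med [-30.2  -6.3 141.3] min [-44.5 -12.4 130.7] max [ 42.9  67.6 150. ]
150 190 190 med [ 24.8  40.8 162.1] min [-44.5 -12.3 150.2] max [ 33.8  67.6 189.9]
```

View pics/s7.png

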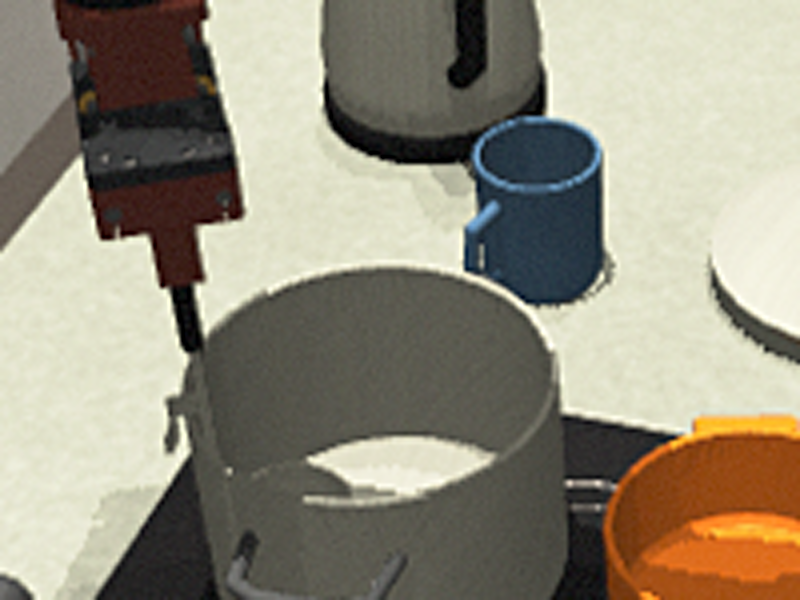

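The wall is in the slot: the lip is outside at (175,430) and the stem inside. I'll keep lowering until contact.

```bash
for i in 1 2; do echo; done; python3 -m inch '[{"tx":0,"ty":0,"tz":0.1,"ax":0,"ay":0,"az":0,"jaw":0},{"tx":0,"ty":0,"tz":0,"ax":0,"ay":0,"az":0,"jaw":0},{"tx":0,"ty":0,"tz":0,"ax":0,"ay":0,"az":0,"jaw":0}]'; python3 -m inch '[{"tx":0,"ty":0,"tz":0.1,"ax":0,"ay":0,"az":0,"jaw":0},{"tx":0,"ty":0,"tz":0,"ax":0,"ay":0,"az":0,"jaw":0},{"tx":0,"ty":0,"tz":0,"ax":0,"ay":0,"az":0,"jaw":0}]'
```

```text
t: 21.6
ee_pos: [766.4, 59.4, 211.9]
orientation: [2.734, -1.547, -0.0]
ft_force: [0.0, 0.0, -1.3]
width: 16.7
t: 21.98
ee_pos: [766.6, 59.5, 211.5]
orientation: [-2.734, 1.547, -0.001]
ft_force: [0.2, -0.2, 1.6]
width: 16.4
```

Contact: the force has reversed. Release and back off upward.

```bash
python3 -m inch '[{"tx":0,"ty":0,"tz":0,"ax":0,"ay":0,"az":0,"jaw":0.22},{"tx":0,"ty":0,"tz":0,"ax":0,"ay":0,"az":0,"jaw":0.3},{"tx":0,"ty":0,"tz":0,"ax":0,"ay":0,"az":0,"jaw":0.5},{"tx":0,"ty":0,"tz":0,"ax":0,"ay":0,"az":0,"jaw":0.5},{"tx":0,"ty":0,"tz":-1,"ax":0,"ay":0,"az":0,"jaw":0.5},{"tx":0,"ty":0,"tz":-2,"ax":0,"ay":0,"az":0,"jaw":0.5},{"tx":0,"ty":0,"tz":-3,"ax":0,"ay":0,"az":0,"jaw":0.5},{"tx":0,"ty":0,"tz":-4,"ax":0,"ay":0,"az":0,"jaw":0.5},{"tx":0,"ty":0,"tz":-2,"ax":0,"ay":0,"az":0,"jaw":0.5},{"tx":0,"ty":0,"tz":0,"ax":0,"ay":0,"az":0,"jaw":0.5},{"tx":0,"ty":0,"tz":0,"ax":0,"ay":0,"az":0,"jaw":0.5}]'
python3 - <<'E'
from h import *
im,d,c=grab("side");P=cloud(d,c);v=d>0
q=P[v&(abs(P[...,2]-140)<5)&(np.abs(np.hypot(P[...,0]-691,P[...,1]-16)-98)<9)][:,:2]
A=np.c_[2*q,np.ones(len(q))];x=np.linalg.lstsq(A,(q**2).sum(1),rcond=None)[0];print("rim",x[:2])
for a,b in((180,200),(200,220),(225,245),(245,290)):
    k=v&(P[...,2]>a)&(P[...,2]<b)&(np.hypot(P[...,0]-767,P[...,1]-61)<30);q=P[k]
    if len(q): print(a,b,len(q),q.mean(0).round(1),q.max(0).round(1))
k=(P[...,2]>50)&(P[...,2]<80)&v&(np.hypot(P[...,0]-488,P[...,1]+322)<40);q=P[k];print("knob",q.min(0).round(),q.max(0).round())
save("s8",cv2.resize(im[80:480,150:640],(735,600)))
E
```

```text
t: 23.35
ee_pos: [765.7, 59.4, 329.3]
orientation: [2.733, -1.546, -0.003]
ft_force: [0.4, 0.4, -0.7]
width: 44.0
rim [690.82419683  16.07779063]
180 200 45 [759.1  63.5 190.8] [769.5  68.8 199.9]
200 220 49 [758.   63.7 210.1] [769.5  69.  219.5]
225 245 48 [756.3  63.  234.9] [765.1  67.2 244.3]
245 290 76 [756.1  60.5 256.7] [765.3  67.5 266. ]
knob [ 470. -336.   51.] [ 503. -300.   76.]
```

View pics/s8.png

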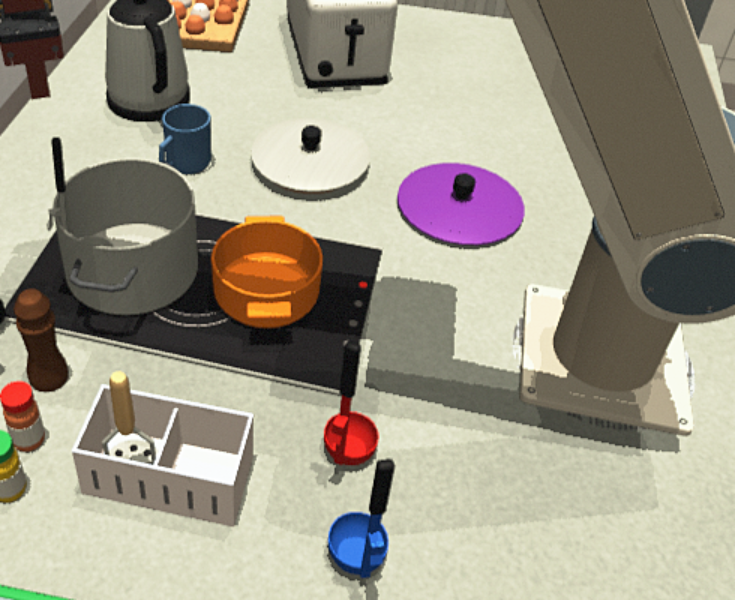

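The ladle hangs on the rim at (57,190) with a slight lean, bowl inside. The lid lies on the trivet at (310,165), and pot, caddy and the other things still stand. The gripper is clear.

```bash
python3 -c "
from workcell import ctrl;print(ctrl.close_job())"
```

```text
the job is handed in; nothing more can be done
None
```

The stew pot is set up for serving: its lid is on the trivet and the ladle hangs by its hook over the rim with the bowl inside. I handed the job in at about 23 s of the 61 s allowed; it reports no verdict.

- **Lid:** I lowered it until the wrist force showed contact, then let go. The last picture put the knob at about (487, -318) mm against a trivet centre of (488, -322) mm, its top at about 75 mm, with the lid lying flat.
- **Ladle:** I lowered it until the hook took the load, then let go. It leans about 4 degrees, its top at about 266 mm puts the hook seat at about 141 mm, and the rim is at about 142 mm.
- **Everything else:** The pot centre shifted less than 1 mm. The caddy and bystanders look unmoved in the picture; I did not re-measure them. The gripper finished about 60 mm above the ladle, touching nothing.
- **Disagreement:** The wrist camera placed things about 4 mm lower in y than the two fixed cameras. I aimed between the two when gripping, and lined up the hook from a single camera so the difference cancelled.

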